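# Hold the spring gauge at its test length

### The arm

A 6-joint arm with a two-finger parallel gripper is mounted at the origin on the work surface. World frame = base frame: x ahead of the robot, y to its left, z up, the work surface at z = 0. Lengths are in m, angles in rad, forces in N, time in s.
With the tool pointing down it reaches from about 0.35 to 0.8 m from the base axis. Payload 7.3 kg.
Tool frame: the origin (TCP) lies at the very end of the fingers, on their centre line; the grasp point (between the pads) lies 19 mm behind it; z points along the fingers, x is the direction in which the jaws open and shut, and the axes are right-handed (so a half turn about z gives the same grasp; the last joint's range is limited). The gripper opens to 85 mm and grips with 20 to 120 N. Pads are 22 mm wide; open, the fingers measure 114 mm over their backs; the gripper's body (76 mm by 85 mm) begins 54 mm behind the grasp point. The pads swing forward as they close: fully open they stand 13 mm farther back than shut.
Start: joints at [-0.146, 0.342, 1.524, -0, 1.275, -0.146], TCP at [0.525, 0, 0.231] pointing down, gripper open.
Joint ranges: [-2.53, 2.53], [-0.77, 2.02], [0.04, 2.7], [-1, 4.14], [0.28, 2.66], [-3.11, 3.11]. Speed limits (rad/s): [2.57, 2.57, 3.14, 3.14, 3.14, 3.14].

### API

Orientations are given as a unit quaternion [w, x, y, z].
In Python, from station import observe, eyes, env gives the robot as it stands.
- The arm moves only by the tool send_rows, never from a script. Its argument "steps" is text: rows parted by semicolons, each of 7 numbers parted by spaces: the shift along the tool's x, y, z in m, then the turn, a rotation vector about the tool's x, y, z in rad, then the opening, from 0 (shut) to 1 (fully open). A call has 1 to 5 rows; each row is the pose to reach, as a shift and turn from the pose commanded when the call began, along the tool's axes at that moment; what a row does not reach only later rows make up. A row lasts 1/12 s, in which the tool goes at most 41.7 mm and 7.16 degrees, less where a joint would pass 70% of its speed; a pose out of reach is approached as far as the arm can. A call with a gripper value outside its range is refused whole. The fingers move at their own pace and stop on an object; "newtons" is the grip in N (left out, the last holds). Time passes only in rows, so rows that repeat a pose let the fingers close. It gives the time, the measured TCP pose, the force and the opening at its end, in the units of the state.
- observe(): the state, without advancing time (a new reading comes with each control period).
- eyes.snapshot(name): name is "scene" or "side" or "wrist"; returns (picture, depth): 384x512x3 uint8, blue, green, red; 384x512 float32, m along the optical axis (not along the pixel's ray), 0 where there is no reading.
- eyes.camera_params(name): a dict with "intrinsics" (3x3 intrinsics, pixels), "R" (3x3) and "t" (3): a world point X has camera coordinates R X + t. Camera axes: x right, y down, z forward; pixel columns grow to the right and rows downward; lengths in m; the calibration is good to about 2 mm. A picture is of the moment at which its call begins: read the wrist's pose just before it. camera_params takes no time and is no camera call; for the wrist camera it gives the pose at the moment of the call.
- env.sign_off(): hands the job in, once; it reports no verdict.
The state is a dict: "time": time; "joints": joint angles; "joint_velocities": joint speeds; "tau": joint torques, N m; "tcp_pos": TCP position; "tcp_rot": TCP orientation; "contact_force": force on the tool from outside, world axes, zero at the start; "wrist_torque": the same for the moment, N m; "finger_gap": opening from 0.0 (shut) to 1.0 (fully open).
Only numpy, scipy, OpenCV 4.12 (cv2) and the standard library are available. Lean on these libraries where they do the work, as an engineer would, in place of code of your own. Each camera call takes 0.05 s, during which the arm holds its last target. There are 200 camera calls.

### The job

Set up the spring gauge and hold it at its test length: take the flat gauge blade with the rectangular grip out of the wooden rack, slide it fully home, edge down, into the slot of the steel block on the gauge, and let go of it. Then take the upright knob of the sprung rod, pull the rod out until its pointer stands straight opposite the blade in the block, and finish while still holding the knob there. Leave the scraper and the other things on the bench where they are.

Things in the scene. Friction and masses are not known exactly. Their poses are not given: they have to be found in the camera images.
- blade_center (a point): gauge blade (loose steel, 0.25 kg), upright in either rack slot: plate 50 mm wide (its x), 6 thick (y), 86 tall, foot bevelled to 3.6, topped by a rectangular grip block 36 wide (x), 14 thick (y), 30 tall; 115 mm tall in all. Point: half-way up, 57.5 mm over its foot; the grip block's centre is 42.5 mm above it. z up. Grasp the grip block from above across its thickness (y). Either way round fits the slot
- rack: fixed wooden rack, 100 x 150 x 42 mm (x, y, z), origin at the centre of its underside; two slots along its x, at y = +40 and -40 mm, 80 mm long, 8 wide, 30 deep (floor 12 mm over the bench); one holds the gauge blade, the other the scraper, both in line with the rack's axes
- slot_mouth (a point): centre of the slot's mouth in the top of the fixed steel block (80 x 36 x 40 mm) on the gauge's plate, 52 mm over the bench; its place along the rod varies. Slot 54.5 mm long (x), 8 wide (y), 30 deep with a floor, mouth chamfered 3 mm. x is level and square to the rod, y along the rod (it pulls out towards -y), z up. Home, the blade's foot is 30 mm below the mouth, its centre 27.5 mm above it
- pointer_tip (a point): tip of the flat pointer (3 mm wide along the rod) that stands out sideways from the rod towards the block, 75 mm over the bench; it moves with the rod and passes the blade's upright edge 15 mm away. Axes as the slot's: pulling moves it towards -y. Opposite the blade means level with the slot's middle along y
- knob_grip (a point): where to grip the upright round steel knob at the rod's end: on its axis, 112 mm over the bench. Knob 22 mm across from 94 to 131 mm over the bench, narrower stem below; the rod's end piece reaches up to 87 mm. It lies 75 mm from the pointer along the rod, on the pull side (-y). Axes as the slot's. Can be gripped from above at any yaw
- rod (a joint): how far the sprung rod is pulled out, m: 0 fully in (its spring holds it there at the start), 0.105 at its end stop. The spring pulls it back with 5.5 N at 0 and 1.1 N more per 10 mm; let go, it slides back in. The length wanted is 0.035 to 0.080, given by where the block stands
- gauge: fixed spring gauge: base plate 12 mm thick from -45 to +130 mm in its x and -175 to +225 in its y; steel tube 28 mm across along y, 75 mm up, at x = 0, mouth at y = +13; grey dial box 126 mm tall at the +y end. Origin on the bench under the pointer's root with the rod in; the rod pulls out towards -y; the block stands at x = +85, with the same axes
- scraper_center (a point): the other flat tool in the rack, to be left there: a scraper, blade 74 mm wide and 5 mm thick with a round bar handle 96 mm long and 16 mm thick along its top; 84 mm tall overall; the point is half-way up (42 mm)
- spindle_a_mid (a point): bystander: turned steel spindle standing upright, foot 36 mm across, 48 mm tall; point half-way up
- spindle_b_mid (a point): bystander: a second such spindle; point half-way up
- jar_mid (a point): bystander: jar with a screw lid, 56 mm across, 50 mm tall; point half-way up
- handpiece_mid (a point): bystander: grinder handpiece lying down, about 165 mm long, 26 mm thick
- frame_part_mid (a point): bystander: flat polished frame with a window, 70 x 110 x 8 mm, lying on the base plate of the gauge, clear of the block
- felt_wheel_mid (a point): bystander: white felt wheel, 64 mm across, lying flat
Mind the look-alikes: they are no part of the job. What is shaped like the part that bears blade_center but red is not meant.

How it is judged:
By the outcome, as a careful person would: the job done as asked, in the order asked, and still so for the second after the job is handed in, while the arm keeps its last pose, push and grip.
It also fails if it takes over 58 s, if anything falls off the work surface, if the arm or the gripper's body presses on something with over 40 N, if the wrist force passes 120 N, or if a joint passes its speed limit or range.

## Working session

There is one attempt and no reset: what is moved stays moved. The work goes in short steps, Python scripts to look and compute and a tool call to move; the robot and the scene stay as the last step left them, time stands still between calls to the robot, and variables do not carry over. Pictures are saved under pics/ and viewed, about 8 in all and at most 12, crops included, and the job is handed in when it is done.

Besides the shell and the picture viewer there is one more tool, called as a command line: name --argument value ..., lists and objects as JSON in quotes. send_rows: Moves the arm, as the interface text tells. Its arguments: {"type":"object","properties":{"steps":{"type":"string"},"newtons":{"type":"number"}},"required":["steps"]}

```bash
mkdir -p pics
cat > h.py <<'E'
import numpy as np, cv2
from station import observe, eyes, env
def snap(n):
    P=eyes.camera_params(n); im,d=eyes.snapshot(n); return im,d,P
def cloud(d,P):
    K=P["intrinsics"];h,w=d.shape;u,v=np.meshgrid(np.arange(w),np.arange(h))
    c=np.stack([(u-K[0][2])/K[0][0]*d,(v-K[1][2])/K[1][1]*d,d],-1)
    X=(c-np.array(P["t"]))@np.array(P["R"]); X[d<=0]=np.nan; return X
E
python3 - <<'E'
from h import *
for n in("scene","side"):
    im,d,P=snap(n); np.savez(f"pics/{n}0.npz",im=im,d=d,X=cloud(d,P)); cv2.imwrite(f"pics/{n}0.png",cv2.resize(im,(800,600)))
    print(n,-np.array(P["R"]).T@np.array(P["t"]))
E
```

```text
scene [ 1.4773694  -0.41900164  0.86322755]
side [ 0.00716754 -0.6619178   0.59324969]
```

View pics/scene0.png

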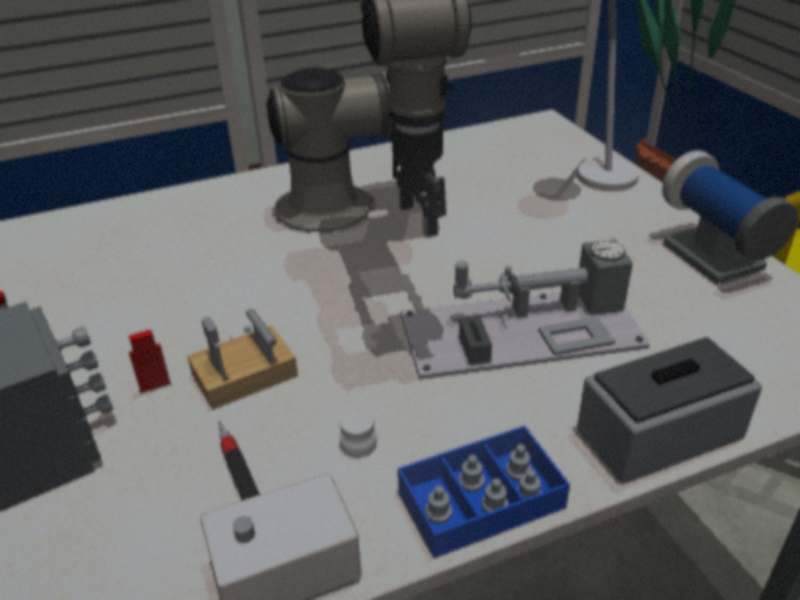

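View pics/side0.png

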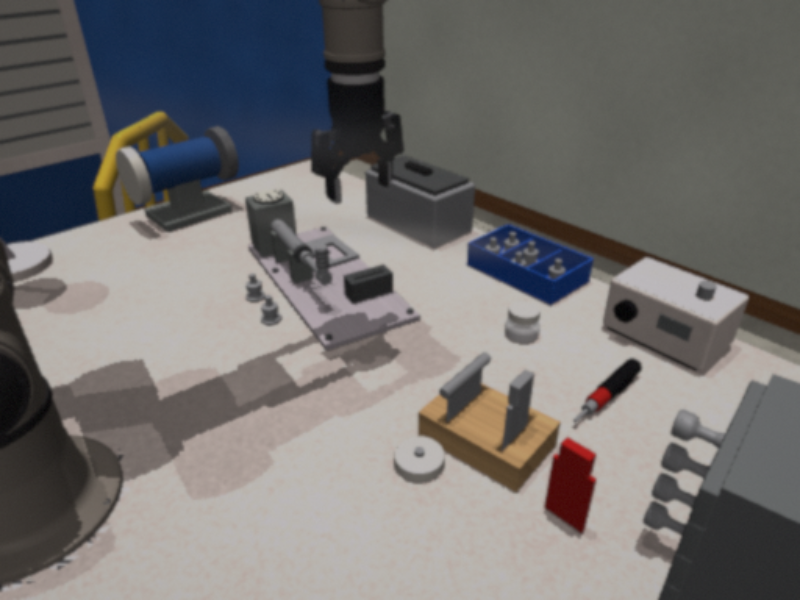

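The scene view (800x600) shows the blade in the rack at (212,345), the scraper at (262,335), the knob at (461,275) and the block at (475,340). The red decoy stands at (150,360). In the side view the blade is at (518,410), the block at (368,283) and the knob at (322,262).

Run:
```python
from h import *
S=.64
def reg(n,u0,v0,u1,v1,z0,z1):
    X=np.load(f"pics/{n}0.npz")["X"][int(v0*S):int(v1*S),int(u0*S):int(u1*S)].reshape(-1,3)
    return X[(X[:,2]>z0)&(X[:,2]<z1)]
def show(l,p):
    if len(p)<4: print(l,len(p));return
    r=cv2.minAreaRect((p[:,:2]*1000).astype(np.float32))
    print(l,len(p),"mean",p.mean(0).round(4),"rect",np.round(r[0],1),np.round(r[1],1),round(r[2],1),"ztop",np.percentile(p[:,2],98).round(4))
for n,b in(("scene",(195,310,232,385)),("side",(495,365,545,450))):
    show(n+" grip",reg(n,*b,.1,.14)); show(n+" plate",reg(n,*b,.055,.092))
for n,b in(("scene",(240,300,285,365)),("side",(435,345,495,425))): show(n+" scraper",reg(n,*b,.083,.11))
for n,b in(("scene",(180,320,305,410)),("side",(410,370,565,490))): show(n+" racktop",reg(n,*b,.037,.046))
for n,b in(("scene",(450,255,475,300)),("side",(312,240,332,285))): show(n+" knob",reg(n,*b,.097,.135))
for n,b in(("scene",(450,305,500,370)),("side",(335,258,400,305))): show(n+" blocktop",reg(n,*b,.047,.057)); 
for n,b in(("scene",(395,280,655,380)),("side",(245,220,420,345))): show(n+" plate12",reg(n,*b,.008,.016))
for n,b in(("scene",(575,230,640,275)),("side",(240,180,300,230))): show(n+" dialtop",reg(n,*b,.115,.135))
for n,b in(("scene",(465,260,600,300)),("side",(268,215,320,285))): show(n+" tubetop",reg(n,*b,.083,.092))
```

```text
scene grip 125 mean [ 0.495  -0.3382  0.1185] rect [ 489.1 -337.8] [39.2 14.4] 7.1 ztop 0.1285
scene plate 75 mean [ 0.4989 -0.338   0.0724] rect [ 490.2 -338.4] [53.1  6.3] 10.5 ztop 0.0914
side grip 254 mean [ 0.4811 -0.3431  0.1179] rect [ 485.1 -340.3] [37.6 14.6] 8.1 ztop 0.1278
side plate 214 mean [ 0.4816 -0.3426  0.0736] rect [ 486.2 -340.6] [51.9  6.5] 6.5 ztop 0.0909
scene scraper 173 mean [ 0.4879 -0.2587  0.093 ] rect [ 482.1 -258.4] [98.  16.1] 7.6 ztop 0.098
side scraper 312 mean [ 0.4738 -0.2636  0.0926] rect [ 478.4 -260.2] [97.  16.7] 8.5 ztop 0.0965
scene racktop 1294 mean [ 0.4917 -0.3032  0.0414] rect [ 483.3 -297.9] [107.3 150.7] 8.3 ztop 0.0449
side racktop 2134 mean [ 0.4731 -0.3133  0.0415] rect [ 483.9 -323.2] [102.6 197.6] 7.6 ztop 0.0441
scene knob 118 mean [0.5147 0.0859 0.1176] rect [511.6  87.5] [21.9 20.9] 59.5 ztop 0.1327
side knob 127 mean [0.5036 0.0812 0.1171] rect [505.9  84.1] [22.8 21.5] 2.6 ztop 0.1316
scene blocktop 264 mean [0.596  0.0728 0.0516] rect [594.8  73.7] [36.9 84.9] 77.5 ztop 0.0555
side blocktop 225 mean [0.589  0.0703 0.0508] rect [591.   72.4] [41.6 81.6] 77.7 ztop 0.0532
scene plate12 4168 mean [0.5774 0.1485 0.012 ] rect [560.4 179.6] [401.1 211.6] 77.1 ztop 0.0154
side plate12 2835 mean [0.5464 0.11   0.0118] rect [615.1 163.1] [402.5 374.5] 76.8 ztop 0.0149
scene dialtop 405 mean [0.5753 0.3355 0.1224] rect [569.1 340. ] [66.1 80.8] 76.8 ztop 0.1283
side dialtop 259 mean [0.5589 0.3297 0.1218] rect [563.6 334.9] [62.7 78. ] 78.1 ztop 0.127
scene tubetop 318 mean [0.5492 0.2384 0.0869] rect [555.4 201.6] [227.6  74. ] 85.6 ztop 0.0914
side tubetop 233 mean [0.5425 0.2395 0.0871] rect [525.  205.5] [233.9  54.1] 67.1 ztop 0.0913
```

```bash
cat >> h.py <<'E'
from scipy.spatial.transform import Rotation as R
def tool():
    s=observe();q=s["tcp_rot"];return np.array(s["tcp_pos"]),R.from_quat([q[1],q[2],q[3],q[0]]).as_matrix(),s
def to(p,xdir_deg=None):
    """tool-frame shift to world p; turn about tool z so that tool x points at world yaw (mod 180)"""
    t,M,s=tool(); d=M.T@(np.array(p)-t)
    out=[d.round(4)]
    if xdir_deg is not None:
        a=np.deg2rad(xdir_deg); x=M.T@np.array([np.cos(a),np.sin(a),0]); k=np.arctan2(x[1],x[0]); k=(k+np.pi/2)%np.pi-np.pi/2; out.append(("turnz",round(k,4)))
        z=M.T@np.array([0,0,-1.]); out.append(("tilt",np.cross([0,0,1.],z).round(4)))
    print("tcp",t.round(4),"shift",*out,"gap",round(s["finger_gap"],3),"F",np.round(s["contact_force"],1),"t",round(s["time"],2))
E
python3 - <<'E'
from h import *
t,M,s=tool();print(M.round(3)); to([.486,-.339,.231],97.9)
P=eyes.camera_params("wrist");C=-np.array(P["R"]).T@np.array(P["t"]);print("cam in tool",(M.T@(C-t)).round(3),(M.T@np.array(P["R"]).T).round(3),np.array(P["intrinsics"])[0])
E
```

```text
[[ 1.     0.    -0.001]
 [ 0.    -1.     0.   ]
 [-0.001 -0.    -1.   ]]
tcp [5.246e-01 1.000e-04 2.307e-01] shift [-3.860e-02  3.391e-01 -3.000e-04] ('turnz', np.float64(1.4329)) ('tilt', array([-0.0002,  0.0014,  0.    ])) gap 0.999 F [-0.1 -0.2 -0.2] t 0.1
cam in tool [ 0.001 -0.075 -0.142] [[ 1.    -0.002  0.001]
 [ 0.001  0.958  0.288]
 [-0.001 -0.288  0.958]] [278.90793004   0.         251.73939776]
```

send_rows --steps "-0.0386 0.339 0 0 0 1.433 1;-0.0386 0.339 0 0 0 1.433 1;-0.0386 0.339 0 0 0 1.433 1;-0.0386 0.339 0 0 0 1.433 1;-0.0386 0.339 0 0 0 1.433 1"

```text
time: 0.52
tcp_pos: [0.5007, -0.2086, 0.231]
tcp_rot: [-0.0, 0.951, -0.31, -0.0]
contact_force: [1.2, 1.2, 0.3]
finger_gap: 1.001
```

```bash
python3 -c "
from h import *
to([.486,-.339,.231],97.9)"
```

```text
tcp [ 0.5007 -0.2086  0.231 ] shift [0.065 0.114 0.   ] ('turnz', np.float64(0.8022)) ('tilt', array([-0.0001,  0.0006,  0.    ])) gap 1.001 F [1.2 1.2 0.3] t 0.52
```

send_rows --steps "0.065 0.114 0 0 0 0.802 0.7;0.065 0.114 0 0 0 0.802 0.7;0.065 0.114 0 0 0 0.802 0.7;0.065 0.114 0 0 0 0.802 0.7;0.065 0.114 0 0 0 0.802 0.7"

```text
time: 0.93
tcp_pos: [0.4862, -0.3407, 0.2301]
tcp_rot: [0.0, 0.808, -0.589, -0.001]
contact_force: [-0.4, 0.6, 0.8]
finger_gap: 0.7
```

```bash
python3 -c "
from h import *
to([.486,-.339,.231],97.9)"
```

```text
tcp [ 0.4862 -0.3407  0.2301] shift [-0.0017 -0.0003 -0.0009] ('turnz', np.float64(0.1724)) ('tilt', array([ 0.001 ,  0.0008, -0.    ])) gap 0.7 F [-0.4  0.6  0.8] t 0.93
```

send_rows --steps "-0.0005 0 0 0 0 0.172 0.7;-0.0005 0 0 0 0 0.172 0.7;-0.0005 0 0 0 0 0.172 0.7;-0.0005 0 0 0 0 0.172 0.7"

```text
time: 1.27
tcp_pos: [0.4872, -0.3369, 0.2309]
tcp_rot: [-0.0, 0.758, -0.652, -0.0]
contact_force: [0.7, 1.2, 0.7]
finger_gap: 0.701
```

Run:
```python
from h import *
to([.486,-.339,.231],97.9)
im,d,P=snap("wrist");X=cloud(d,P);np.savez("pics/w1.npz",im=im,d=d,X=X)
cv2.imwrite("pics/w1.png",im)
print("d range",np.nanmin(d[d>0]),np.mean(d>0))
for l,z0,z1 in(("grip",.121,.135),("scr",.09,.1),("plate",.06,.09)):
    m=((X[...,2]>z0)&(X[...,2]<z1)).astype(np.uint8)
    n,lab,st,c=cv2.connectedComponentsWithStats(m)
    for i in range(1,n):
        if st[i,4]>60:
            p=X[lab==i];r=cv2.minAreaRect((p[:,:2]*1000).astype(np.float32));print(l,st[i],np.round(r[0],1),np.round(r[1],1),round(r[2],1),np.median(p[:,2]).round(4))
```

```text
tcp [ 0.4872 -0.3369  0.2309] shift [ 0.0019  0.0015 -0.0001] ('turnz', np.float64(0.0127)) ('tilt', array([ 0.0004,  0.0006, -0.    ])) gap 0.701 F [0.7 1.2 0.7] t 1.27
d range 0.055921037 0.9959971110026041
grip [ 430  109   82  113 1899] [ 539.7 -523.1] [101.3  45.6] 8.4 0.129
grip [246 174  16  38 572] [ 487.3 -337.1] [35.9 13.9] 8.2 0.1263
grip [460 242  22  49 536] [ 447.4 -559.7] [51.3  2.9] 10.0 0.1285
scr [454 109  31  91 907] [ 549.1 -543.7] [89.  8.] 7.8 0.0967
scr [ 167  133   20   91 1272] [ 480.1 -257.6] [95.3 15. ] 7.9 0.0943
scr [413 185  19  21 300] [ 501.4 -515.2] [22.2 18.2] 9.2 0.0937
scr [441 217  19  54 452] [ 453.9 -560. ] [64.8  5.6] 9.7 0.0969
scr [324 220  36  14 135] [ 458.8 -435.9] [12.  36.2] 22.4 0.0955
plate [ 404  106   83  100 2027] [ 542.7 -527.3] [ 45.4 111.2] 89.6 0.0784
plate [180 133   8  83 165] [ 484.4 -261.8] [87.1  6.3] 8.0 0.0876
plate [312 213  50  17 342] [ 456.1 -438.3] [11.8 50.6] 9.0 0.073
plate [425 219  25  48 715] [ 448.8 -559.4] [55.2  3. ] 9.3 0.0768
```

View pics/w1.png

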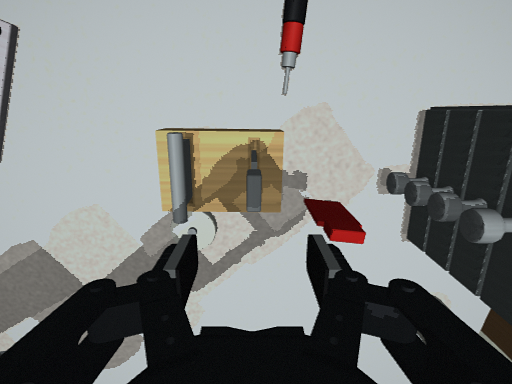

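Wrist view: the blade's grip is at pixel (254,188), which gives (0.4873,-0.3371) with yaw about 8.1°. The scraper is on the left and the red decoy on the right. The measured grip is 35.9 x 13.9 mm with its top at 0.127, so it matches the description.

```bash
python3 -c "
from h import *
to([.4873,-.3371,.095],98.1)"
```

```text
tcp [ 0.4872 -0.3368  0.231 ] shift [ 3.00e-04 -1.00e-04  1.36e-01] ('turnz', np.float64(0.0094)) ('tilt', array([ 0.0003,  0.0004, -0.    ])) gap 0.704 F [-0.3  0.3  0.6] t 1.32
```

send_rows --steps "0.0003 0 0.04 0 0 0.009 0.6;0.0003 0 0.08 0 0 0.009 0.6;0.0003 0 0.11 0 0 0.009 0.6;0.0003 0 0.136 0 0 0.009 0.6;0.0003 0 0.136 0 0 0.009 0.6"

```text
time: 1.73
tcp_pos: [0.4847, -0.3348, 0.0898]
tcp_rot: [-0.0, 0.755, -0.655, -0.005]
contact_force: [-1.6, 1.0, -0.8]
finger_gap: 0.599
```

send_rows --steps "0 0 0 0 0 0 0.3;0 0 0 0 0 0 0.05;0 0 0 0 0 0 0.05;0 0 0 0 0 0 0.05;0 0 0 0 0 0 0.05" --newtons 60

```text
time: 2.15
tcp_pos: [0.4885, -0.3382, 0.0978]
tcp_rot: [-0.0, 0.755, -0.656, 0.002]
contact_force: [0.3, -0.7, 6.4]
finger_gap: 0.152
```

send_rows --steps "0 0 0 0 0 0 0.05;0 0 0 0 0 0 0.05;0 0 -0.003 0 0 0 0.05;0 0 -0.006 0 0 0 0.05;0 0 -0.01 0 0 0 0.05"

```text
time: 2.57
tcp_pos: [0.4872, -0.3374, 0.1056]
tcp_rot: [0.0, 0.755, -0.656, 0.0]
contact_force: [-0.6, -0.8, -2.3]
finger_gap: 0.153
```

send_rows --steps "0 0 -0.03 0 0 0 0.05;0 0 -0.06 0 0 0 0.05;0 0 -0.09 0 0 0 0.05;0 0 -0.12 0 0 0 0.05;0 0 -0.135 0 0 0 0.05"

```text
time: 2.98
tcp_pos: [0.4881, -0.3378, 0.2447]
tcp_rot: [-0.0, 0.755, -0.656, 0.003]
contact_force: [0.9, -1.3, -1.1]
finger_gap: 0.151
```

```bash
python3 -c "
from h import *
to([.593,.073,.24],77.1)"
```

```text
tcp [ 0.4881 -0.3378  0.2447] shift [-0.3922 -0.1612  0.0037] ('turnz', np.float64(0.3651)) ('tilt', array([-0.0035, -0.0039,  0.    ])) gap 0.151 F [ 0.9 -1.3 -1.1] t 2.98
```

send_rows --steps "-0.02 -0.008 0 0 0 0.03 0.05;-0.05 -0.02 0 0 0 0.07 0.05;-0.08 -0.033 0 0 0 0.1 0.05;-0.11 -0.045 0 0 0 0.14 0.05;-0.14 -0.058 0 0 0 0.18 0.05"

```text
time: 3.4
tcp_pos: [0.525, -0.1891, 0.2405]
tcp_rot: [-0.0, -0.692, 0.722, 0.0]
contact_force: [0.8, 0.2, -2.4]
finger_gap: 0.151
```

```bash
python3 -c "
from h import *
to([.593,.073,.24],77.1)"
```

```text
tcp [ 0.525  -0.1891  0.2405] shift [-0.2647 -0.0568  0.0006] ('turnz', np.float64(0.1825)) ('tilt', array([ 0.0004,  0.0004, -0.    ])) gap 0.151 F [ 0.8  0.2 -2.4] t 3.4
```

send_rows --steps "-0.03 -0.006 0 0 0 0.03 0.05;-0.06 -0.012 0 0 0 0.06 0.05;-0.09 -0.019 0 0 0 0.1 0.05;-0.12 -0.026 0 0 0 0.14 0.05;-0.15 -0.032 0 0 0 0.18 0.05"

```text
time: 3.82
tcp_pos: [0.5632, -0.0404, 0.2405]
tcp_rot: [-0.0, -0.624, 0.781, 0.0]
contact_force: [0.9, -0.7, -2.3]
finger_gap: 0.153
```

```bash
python3 -c "
from h import *
to([.593,.073,.24],77.1)"
```

```text
tcp [ 0.5632 -0.0404  0.2405] shift [-0.1171 -0.0041  0.0006] ('turnz', np.float64(0.003)) ('tilt', array([ 0.0003,  0.0001, -0.    ])) gap 0.153 F [ 0.9 -0.7 -2.3] t 3.82
```

send_rows --steps "-0.02 -0.004 0 0 0 0.003 0.05;-0.03 -0.004 0 0 0 0.003 0.05;-0.03 -0.004 0 0 0 0.003 0.05;-0.03 -0.004 0 0 0 0.003 0.05"

```text
time: 4.15
tcp_pos: [0.5734, -0.0139, 0.2402]
tcp_rot: [-0.0, -0.624, 0.781, 0.0]
contact_force: [-0.3, -0.3, -2.1]
finger_gap: 0.148
```

Run:
```python
from h import *
t,M,s=tool();print(s["joint_velocities"])
im,d,P=snap("wrist");X=cloud(d,P);np.savez("pics/w2.npz",im=im,d=d,X=X,R=P["R"],t=P["t"],K=P["intrinsics"],T=t,M=M)
to([.593,.073,.24],77.1)
cv2.imwrite("pics/w2.png",cv2.resize(im,(800,600)))
for l,z0,z1 in(("block",.048,.056),("knob",.125,.136),("dial",.118,.13)):
    m=((X[...,2]>z0)&(X[...,2]<z1)).astype(np.uint8)
    n,lab,st,c=cv2.connectedComponentsWithStats(m)
    for i in range(1,n):
        if st[i,4]>60:
            p=X[lab==i];r=cv2.minAreaRect((p[:,:2]*1000).astype(np.float32));print(l,st[i],np.round(r[0],1),np.round(r[1],1),round(r[2],1),np.median(p[:,2]).round(4))
```

```text
[-0.02846596 -0.00313949  0.00397376 -0.00375337 -0.00197917 -0.002332  ]
tcp [ 0.5734 -0.0145  0.2403] shift [-0.0897  0.0002  0.0002] ('turnz', np.float64(0.0018)) ('tilt', array([ 0.0004, -0.0007,  0.    ])) gap 0.155 F [-0.3 -0.  -0.8] t 4.2
block [ 354    0   48   46 1757] [ 701.9 -176.9] [49.8 42.1] 76.7 0.0496
block [ 161  141   35   65 1652] [592.3  74.9] [36.6 79.2] 77.1 0.0514
block [451 175  14  55 231] [ 479.8 -254.3] [74.   4.7] 5.1 0.0521
block [  0 209  13  27 141] [581.5 306.2] [ 5.6 34.9] 85.8 0.0519
block [ 23 223  19  13  90] [566.4 275.7] [22.6 11.1] 31.0 0.0516
knob [160 261  22  12 164] [513.2  87.6] [21.4 11. ] 71.4 0.1297
dial [160 257  23  17 178] [511.9  86.8] [21.8 13.5] 59.6 0.1255
```

View pics/w2.png

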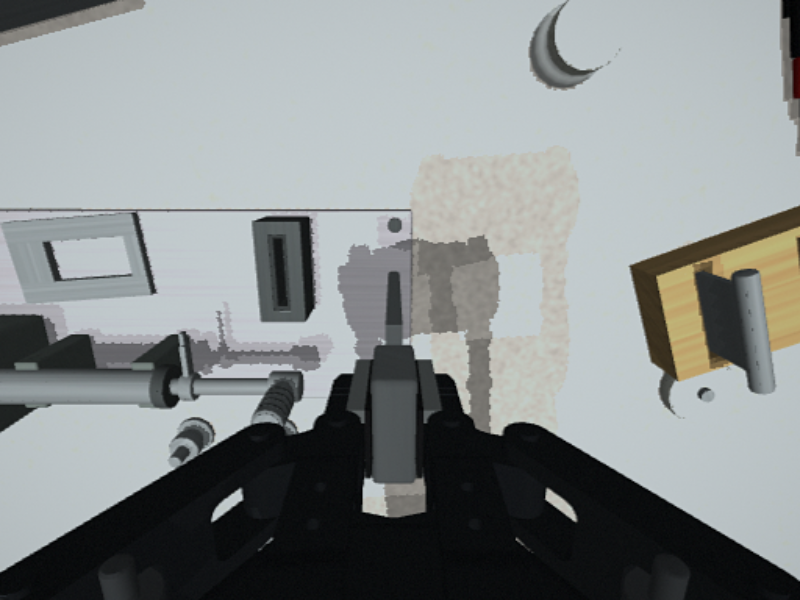

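Wrist view: the block's slot is at (279,272), the pointer at (184,350), the knob at (270,405) and the held blade at (394,400). I'll measure the slot on the 52 mm plane, and the blade's position in the hand.

Run:
```python
from h import *
z=np.load("pics/w2.npz");im,X,Rm,t,K,T,M=[z[k] for k in("im","X","R","t","K","T","M")]
c=np.array([.5923,.0749]);a=np.deg2rad(-12.9);ex=np.array([np.cos(a),np.sin(a)]);ey=np.array([-ex[1],ex[0]])
s=.0005;gx=np.arange(-100,101)*s;gy=np.arange(-60,61)*s
def rect(zz):
    G=c+gx[None,:,None]*ex+gy[:,None,None]*ey;W=np.concatenate([G,np.full(G.shape[:2]+(1,),zz)],-1)
    q=(W@Rm.T+t)@K.T;q=(q/q[...,2:]).astype(np.float32);return cv2.remap(im,q[...,0],q[...,1],cv2.INTER_LINEAR)
g=cv2.cvtColor(rect(.052),cv2.COLOR_BGR2GRAY)
cv2.imwrite("pics/rect.png",cv2.resize(g,None,fx=3.9,fy=3.9))
print("along y at x=0:",g[20:100:2,85:115].mean(1).astype(int),"from",gy[20]*1e3)
print("along x at y=0:",g[55:66,0:200:4].mean(0).astype(int))
# held blade in tool frame
Q=(X-T)@M
for l,z0,z1 in(("griptop",-.040,-.026),("plate",.005,.06)):
    p=Q[(abs(Q[...,0])<.0075)&(abs(Q[...,1])<.035)&(Q[...,2]>z0)&(Q[...,2]<z1)]
    if len(p)>4:
        r=cv2.minAreaRect((p[:,:2]*1000).astype(np.float32));print(l,len(p),np.round(r[0],1),np.round(r[1],1),round(r[2],1),np.percentile(p,[2,50,98],axis=0).round(4).tolist())
```

```text
along y at x=0: [ 24  40  71  92  93  92  92  91  91  92  92  92  87  74  65  55  34  23
  22  22  21  22  30  50  65  65  68  81  89  90  90  89  88  89  88  86
  89 117 169 202] from -20.0
along x at y=0: [198 198 200 201 204 141  87  89  89 102  55  68  30  27  27  24  24  24
  24  24  25  24  25  25  23  24  24  24  24  24  25  23  24  24  23  24
  24  24  25  60  79  96  96  95  99  28  20 146 188  60]
griptop 2097 [-0.1  1.2] [14.9 35.7] 0.6 [[-0.0072, -0.0159, -0.0372], [-0.0001, -0.0013, -0.0287], [0.0067, 0.0176, -0.027]]
plate 222 [ -1.8 -23. ] [5.9 1. ] 3.8 [[-0.0046, -0.0234, 0.0052], [-0.0017, -0.023, 0.0264], [0.0011, -0.0227, 0.0586]]
```

View pics/rect.png

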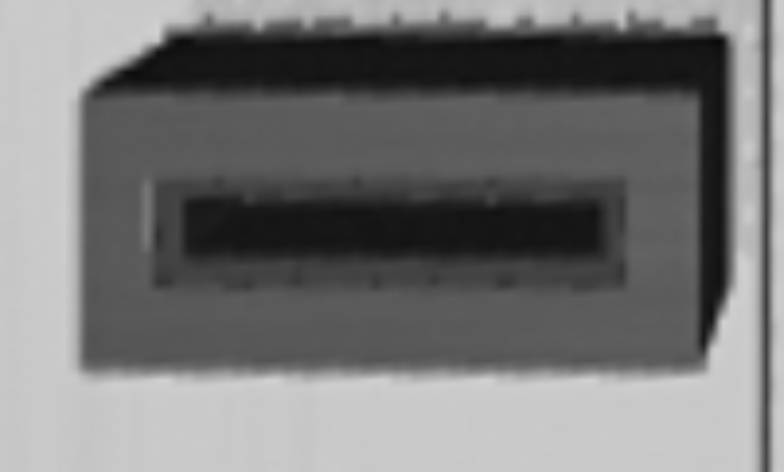

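Run:
```python
from h import *
z=np.load("pics/w2.npz");im,X,T,M=[z[k] for k in("im","X","T","M")]
Q=(X-T)@M
for a in np.arange(.0,.085,.01):
    m=(abs(Q[...,0])<.012)&(abs(Q[...,1]+.023)<.006)&(Q[...,2]>a)&(Q[...,2]<a+.01);p=Q[m]
    if len(p): print(round(a,3),len(p),p.min(0).round(4),p.max(0).round(4),"mid",((p.min(0)+p.max(0))/2)[:2].round(4))
p=Q[(abs(Q[...,0])<.012)&(abs(Q[...,1])<.03)&(Q[...,2]>-.031)&(Q[...,2]<-.026)];print("top",p.min(0).round(4),p.max(0).round(4),np.median(p,0).round(4))
to([.5921,.0745,.2],77.1)
```

```text
0.0 139 [-0.0047 -0.0237  0.    ] [ 0.0013 -0.0172  0.0098] mid [-0.0017 -0.0204]
0.01 55 [-0.0044 -0.0235  0.0101] [ 0.001  -0.0224  0.0198] mid [-0.0017 -0.0229]
0.02 44 [-0.0046 -0.0235  0.0207] [ 0.0012 -0.0227  0.0299] mid [-0.0017 -0.0231]
0.03 40 [-0.0047 -0.0233  0.03  ] [ 0.0012 -0.0227  0.0399] mid [-0.0018 -0.023 ]
0.04 26 [-0.0042 -0.0234  0.04  ] [ 0.0007 -0.0227  0.0487] mid [-0.0017 -0.023 ]
0.05 30 [-0.0043 -0.0233  0.0504] [ 0.0008 -0.0226  0.0599] mid [-0.0017 -0.0229]
0.06 25 [-0.0045 -0.0232  0.0601] [ 0.0009 -0.0227  0.0699] mid [-0.0018 -0.023 ]
0.07 25 [-0.0046 -0.0232  0.0705] [ 0.0011 -0.0226  0.08  ] mid [-0.0018 -0.0229]
0.08 6 [-0.0039 -0.023   0.0829] [ 0.0003 -0.0227  0.0844] mid [-0.0018 -0.0228]
top [-0.012  -0.0167 -0.031 ] [ 0.0113  0.0193 -0.026 ] [-0.0015 -0.0016 -0.0285]
tcp [ 0.5734 -0.0145  0.2403] shift [-0.091   0.0014  0.0402] ('turnz', np.float64(0.0018)) ('tilt', array([ 0.0004, -0.0007,  0.    ])) gap 0.155 F [-0.3 -0.  -0.8] t 4.2
```

send_rows --steps "-0.03 0 0.005 0 0 0.002 0.05;-0.06 -0.0006 0.02 0 0 0.002 0.05;-0.0892 -0.0006 0.04 0 0 0.002 0.05;-0.0892 -0.0006 0.065 0 0 0.002 0.05;-0.0892 -0.0006 0.08 0 0 0.002 0.05"

```text
time: 4.62
tcp_pos: [0.5931, 0.0732, 0.158]
tcp_rot: [-0.001, -0.623, 0.782, 0.001]
contact_force: [-0.6, -1.0, -2.3]
finger_gap: 0.153
```

send_rows --steps "0 0 0 0 0 0 0.05;0 0 0 0 0 0 0.05;0 0 0 0 0 0 0.05"

```text
time: 4.87
tcp_pos: [0.5948, 0.072, 0.1617]
tcp_rot: [0.001, -0.623, 0.783, -0.001]
contact_force: [-0.1, -0.3, -1.3]
finger_gap: 0.156
```

Run:
```python
from h import *
to([.5921,.0745,.135],77.1)
im,d,P=snap("wrist");X=cloud(d,P);t,M,s=tool();np.savez("pics/w3.npz",im=im,d=d,X=X,R=P["R"],t=P["t"],K=P["intrinsics"],T=t,M=M)
cv2.imwrite("pics/w3.png",cv2.resize(im[90:290,160:360],(800,800))[:600])
```

```text
tcp [0.5948 0.072  0.1617] shift [-0.0018  0.0033  0.0267] ('turnz', np.float64(-0.0017)) ('tilt', array([-0.0021,  0.0003,  0.    ])) gap 0.156 F [-0.1 -0.3 -1.3] t 4.87
```

View pics/w3.png

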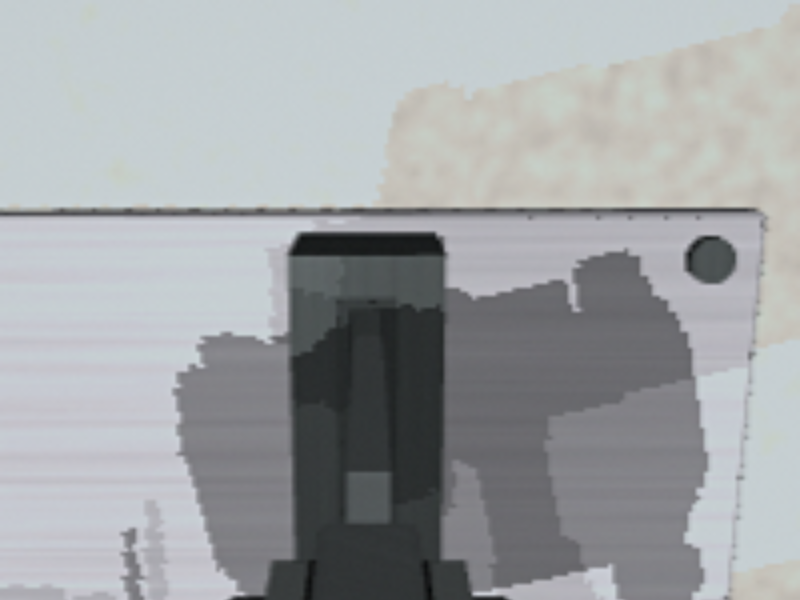

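The close view shows the blade foot (370,308) lined up with the slot's middle line (about 368) and the block (290–444), so I'll lower it.

send_rows --steps "0 0.001 0.01 0 0 0 0.05;0 0.001 0.02 0 0 0 0.05;0 0.001 0.028 0 0 0 0.05;0 0.001 0.034 0 0 0 0.05;0 0.001 0.038 0 0 0 0.05"

```text
time: 5.33
tcp_pos: [0.5925, 0.0735, 0.1209]
tcp_rot: [-0.001, -0.623, 0.782, 0.001]
contact_force: [-0.1, -0.5, -2.4]
finger_gap: 0.159
```

```bash
python3 -c "
from h import *
to([.5921,.0745,.105],77.1)"
```

```text
tcp [0.5925 0.0735 0.1209] shift [-0.0009  0.0006  0.0159] ('turnz', np.float64(-0.0)) ('tilt', array([ 0.0017, -0.0004,  0.    ])) gap 0.159 F [-0.1 -0.5 -2.4] t 5.33
```

send_rows --steps "0 0 0.005 0 0 0 0.05;0 0 0.009 0 0 0 0.05;0 0 0.012 0 0 0 0.05;0 0 0.014 0 0 0 0.05;0 0 0.014 0 0 0 0.05"

```text
time: 5.75
tcp_pos: [0.5932, 0.0735, 0.1082]
tcp_rot: [0.0, -0.623, 0.782, -0.0]
contact_force: [0.2, 1.3, -1.9]
finger_gap: 0.154
```

send_rows --steps "0 0 0.002 0 0 0 0.05;0 0 0.003 0 0 0 0.05;0 0 0.003 0 0 0 0.05"

```text
time: 6.0
tcp_pos: [0.5937, 0.0736, 0.1078]
tcp_rot: [0.001, -0.623, 0.782, -0.001]
contact_force: [-4.0, -0.1, 11.8]
finger_gap: 0.15
```

send_rows --steps "0 0 0.001 0 0 0 0.05;0 0 0.002 0 0 0 0.05;0 0 0.002 0 0 0 0.05"

```text
time: 6.25
tcp_pos: [0.5939, 0.0736, 0.1077]
tcp_rot: [0.002, -0.623, 0.782, -0.001]
contact_force: [-8.6, 0.6, 23.2]
finger_gap: 0.151
```

Seated: the height stays at 0.1077 while the force rises. I'll take the load off, open and go up.

send_rows --steps "0 0 -0.003 0 0 0 0.05;0 0 -0.004 0 0 0 0.05;0 0 -0.004 0 0 0 0.2;0 0 -0.004 0 0 0 0.4;0 0 -0.004 0 0 0 0.5"

```text
time: 6.67
tcp_pos: [0.5931, 0.0735, 0.107]
tcp_rot: [-0.0, -0.623, 0.782, 0.0]
contact_force: [0.1, -0.5, -0.3]
finger_gap: 0.47
```

send_rows --steps "0 0 0 0 0 0 0.5;0 0 -0.03 0 0 0 0.5;0 0 -0.06 0 0 0 0.5;0 0 -0.1 0 0 0 0.5;0 0 -0.13 0 0 0 0.5"

```text
time: 7.08
tcp_pos: [0.5934, 0.0735, 0.2398]
tcp_rot: [0.001, -0.623, 0.782, -0.0]
contact_force: [-0.0, 0.0, 0.3]
finger_gap: 0.498
```

```bash
python3 -c "
from h import *
to([.509,.085,.235],77.1)"
```

```text
tcp [0.5934 0.0735 0.2398] shift [0.0076 0.0848 0.0047] ('turnz', np.float64(-0.0)) ('tilt', array([-0.0015,  0.0003,  0.    ])) gap 0.498 F [-0.   0.   0.3] t 7.08
```

```bash
cat >> h.py <<'E'
def comps(X,z0,z1,near,rad,mn=30):
    m=((X[...,2]>z0)&(X[...,2]<z1)&(np.hypot(X[...,0]-near[0],X[...,1]-near[1])<rad)).astype(np.uint8)
    n,lab,st,c=cv2.connectedComponentsWithStats(m)
    for i in range(1,n):
        if st[i,4]>mn:
            p=X[lab==i];r=cv2.minAreaRect((p[:,:2]*1000).astype(np.float32));print(z0,st[i],np.round(r[0],1),np.round(r[1],1),round(r[2],1),"ztop",np.percentile(p[:,2],98).round(4),"med",np.median(p,0).round(4))
E
python3 - <<'E'
from h import *
t,M,s=tool();im,d,P=snap("wrist");X=cloud(d,P);np.savez("pics/w4.npz",im=im,d=d,X=X,R=P["R"],t=P["t"],K=P["intrinsics"],T=t,M=M)
cv2.imwrite("pics/w4.png",cv2.resize(im,(800,600)))
print("blade");comps(X,.132,.145,(.593,.074),.04)
print("knob");comps(X,.122,.136,(.509,.086),.03)
print("ptr");comps(X,.068,.079,(.55,.16),.05,8)
E
```

```text
blade
0.132 [244 176  16  38 572] [592.4  75.8] [13.9 36. ] 76.4 ztop 0.1377 med [0.5937 0.0757 0.1363]
knob
0.122 [247 259  21  23 371] [508.3  89.1] [21.1 22. ] 77.9 ztop 0.1317 med [0.5107 0.089  0.1299]
ptr
0.068 [191 213   6  28 118] [551.1 156.2] [ 6.3 36. ] 71.3 ztop 0.0789 med [0.5523 0.1559 0.0778]
0.068 [151 231  35  15 223] [545.7 188.9] [40.7 11.4] 65.9 ztop 0.0789 med [0.5466 0.1896 0.0744]
0.068 [214 243  16   5  58] [522.1 129.2] [18.4  4.7] 78.7 ztop 0.0789 med [0.5226 0.1294 0.0774]
```

View pics/w4.png

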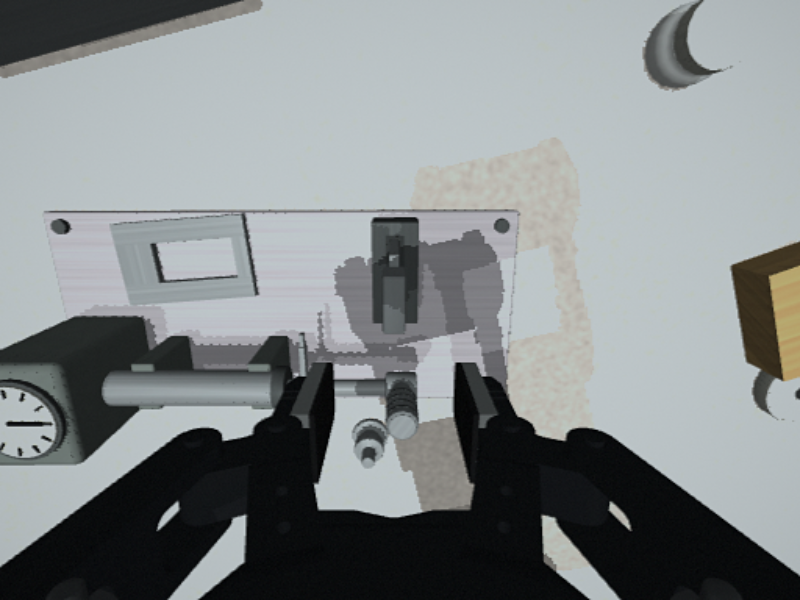

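Wrist view: the blade is seated upright in the block at (392,290) with its top at 0.137. The knob is at (402,415) and the pointer at (303,350). Knob and pointer measurements both give a pull of about 69 mm. Next I'll grip the knob.

send_rows --steps "0.003 0.03 0 0 0 0 0.6;0.0055 0.06 0 0 0 0 0.6;0.0055 0.0857 0 0 0 0 0.6;0.0055 0.0857 0.02 0 0 0 0.6;0.0055 0.0857 0.05 0 0 0 0.6"

```text
time: 7.55
tcp_pos: [0.5091, 0.0878, 0.1896]
tcp_rot: [0.003, -0.623, 0.782, -0.002]
contact_force: [1.0, 0.2, 0.4]
finger_gap: 0.601
```

```bash
python3 -c "
from h import *
to([.508,.087,.094],77.1)"
```

```text
tcp [0.5091 0.0878 0.1896] shift [0.0012 0.0016 0.0956] ('turnz', np.float64(0.0007)) ('tilt', array([-0.0071,  0.0018,  0.    ])) gap 0.601 F [1.  0.2 0.4] t 7.55
```

send_rows --steps "0 0 0.025 0 0 0 0.6;0 0 0.05 0 0 0 0.6;0 0 0.075 0 0 0 0.6;0 0 0.09 0 0 0 0.6;0 0 0.094 0 0 0 0.6"

```text
time: 7.97
tcp_pos: [0.5065, 0.0872, 0.0904]
tcp_rot: [-0.002, -0.623, 0.782, 0.002]
contact_force: [-0.8, 0.4, -0.4]
finger_gap: 0.599
```

send_rows --steps "0 0 0 0 0 0 0.6;0 0 0 0 0 0 0.3;0 0 0 0 0 0 0.1;0 0 0 0 0 0 0.1;0 0 0 0 0 0 0.1" --newtons 100

```text
time: 8.38
tcp_pos: [0.5092, 0.0872, 0.0948]
tcp_rot: [0.001, -0.623, 0.782, -0.001]
contact_force: [-1.1, -0.7, 6.2]
finger_gap: 0.23
```

send_rows --steps "0 0 0 0 0 0 0.1;0 0 0 0 0 0 0.1;0 0 0 0 0 0 0.1"

```text
time: 8.63
tcp_pos: [0.5092, 0.0872, 0.0948]
tcp_rot: [0.001, -0.623, 0.782, -0.001]
contact_force: [-1.9, -0.4, 6.9]
finger_gap: 0.236
```

Run:
```python
from h import *
to([.508,.087,.094],77.1)
a=np.deg2rad(-12.9);t,M,s=tool();v=np.array([np.sin(a),-np.cos(a),0]);v=-np.array([-np.sin(a),np.cos(a),0]);print("pull dir in tool",(M.T@v).round(4))
```

```text
tcp [0.5092 0.0872 0.0948] shift [0.0005 0.0011 0.0008] ('turnz', np.float64(0.0)) ('tilt', array([-0.0029,  0.0005,  0.    ])) gap 0.236 F [-1.9 -0.4  6.9] t 8.63
pull dir in tool [ 1.e+00  0.e+00 -5.e-04]
```

send_rows --steps "0.008 0 -0.0005 0 0 0 0.1;0.02 0 -0.001 0 0 0 0.1;0.033 0 -0.001 0 0 0 0.1;0.046 0 -0.001 0 0 0 0.1;0.058 0 -0.001 0 0 0 0.1"

```text
time: 9.05
tcp_pos: [0.4966, 0.0321, 0.0949]
tcp_rot: [0.002, -0.623, 0.782, -0.0]
contact_force: [5.4, 12.8, -3.9]
finger_gap: 0.23
```

send_rows --steps "0.004 0 0 0 0 0 0.1;0.008 0 0 0 0 0 0.1;0.009 0 0 0 0 0 0.1;0.009 0 0 0 0 0 0.1"

```text
time: 9.38
tcp_pos: [0.4947, 0.0236, 0.0949]
tcp_rot: [0.002, -0.623, 0.782, -0.0]
contact_force: [5.3, 10.6, -4.1]
finger_gap: 0.23
```

Run:
```python
from h import *
t,M,s=tool();print(np.array(s["joint_velocities"]).round(3))
print("pulled",-(t[:2]-[.5092,.0872])@[.2233,.9748],"lat",(t[:2]-[.5092,.0872])@[.9748,-.2233], s["contact_force"],s["finger_gap"])
im,d,P=snap("wrist");X=cloud(d,P);np.savez("pics/w5.npz",im=im,d=d,X=X,R=P["R"],t=P["t"],K=P["intrinsics"],T=t,M=M)
cv2.imwrite("pics/w5.png",cv2.resize(im[100:300,100:367],(800,600)))
ims,ds,Ps=snap("scene");np.savez("pics/s5.npz",im=ims,d=ds,X=cloud(ds,Ps),R=Ps["R"],t=Ps["t"],K=Ps["intrinsics"])
print("blade");comps(X,.132,.145,(.593,.074),.04)
print("ptr");comps(X,.068,.080,(.535,.09),.04,8)
```

```text
[ 0.008  0.003 -0.003 -0.001 -0.001  0.004]
pulled 0.06525831003296154 lat 0.000118511671872771 [ 5.2651768  10.64164918 -4.14214739] 0.22997821205930155
blade
0.132 [  12   22   68  113 5188] [592.   75.1] [15.9 36.1] 77.8 ztop 0.1378 med [0.5928 0.0735 0.1363]
ptr
0.068 [129 128  10  11  92] [570.   77.5] [1.4 5.7] 73.9 ztop 0.0796 med [0.5699 0.0776 0.0748]
0.068 [  80  164  113   72 1529] [517.8  91.4] [54.8 52.2] 39.1 ztop 0.0799 med [0.5202 0.092  0.0777]
0.068 [104 242  16   3  21] [509.1 112.2] [10.3  2.2] 77.4 ztop 0.08 med [0.5087 0.1122 0.0792]
0.068 [139 242  40   9  88] [502.6  84. ] [ 7.4 25.4] 0.9 ztop 0.08 med [0.5016 0.0896 0.0792]
```

View pics/w5.png

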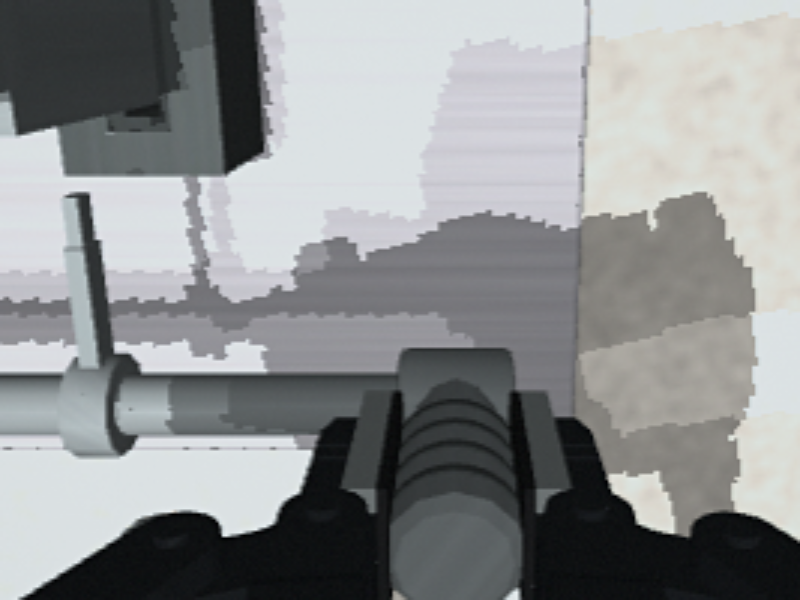

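View: the pointer tip is at about (78,200) in the crop, beside the block face (65–225, 175). It looks a few mm short of the slot's middle (137,115). I'll measure it in gauge axes.

```bash
cat > m.py <<'E'
from h import *
import sys
a=np.deg2rad(-12.9);ex=np.array([np.cos(a),np.sin(a)]);ey=np.array([-ex[1],ex[0]]);c=np.array([.5922,.0752])
def G(X): D=X[...,:2]-c; return D@ex,D@ey,X[...,2]
for f in sys.argv[1:]:
    z=np.load(f);X=z["X"];gx,gy,gz=G(X);print(f)
    def st(l,m):
        if m.sum()>5:
            q=np.percentile(gy[m],[3,50,97])*1e3;print(l,m.sum(),"y",q.round(1),"mid",((q[0]+q[2])/2).round(2),"x",(np.percentile(gx[m],[3,97])*1e3).round(1),"z",(np.percentile(gz[m],[3,97])*1e3).round(1))
    inb=abs(gx)<.06
    st("pointer",(gx>-.06)&(gx<-.03)&(abs(gy)<.03)&(gz>.065)&(gz<.085))
    st("pointer tip half",(gx>-.05)&(gx<-.03)&(abs(gy)<.03)&(gz>.065)&(gz<.085))
    st("blade grip",(abs(gx)<.03)&(abs(gy)<.03)&(gz>.11)&(gz<.145))
    st("blade top",(abs(gx)<.03)&(abs(gy)<.03)&(gz>.134)&(gz<.145))
    st("plate",(abs(gx)<.035)&(abs(gy)<.03)&(gz>.058)&(gz<.1))
    st("block top",(abs(gx)<.05)&(abs(gy)<.03)&(gz>.048)&(gz<.0545))
    for k in(-37,-34,-31): st(f"block x{k}",(abs(gx-k/1e3)<.0015)&(abs(gy)<.03)&(gz>.049)&(gz<.0545))
E
python3 m.py pics/w5.npz pics/s5.npz pics/w4.npz
```

```text
pics/w5.npz
pointer 372 y [2.4 3.5 6.4] mid 4.42 x [-59.6 -40.6] z [71.5 79.4]
pointer tip half 163 y [2.8 3.7 6.1] mid 4.48 x [-49.7 -40.5] z [72.2 78.4]
blade grip 8203 y [-7.4 -5.8  5.5] mid -0.96 x [-16.9  16.2] z [112.3 137.6]
blade top 4813 y [-7.1 -1.1  5.9] mid -0.59 x [-16.7  16.3] z [134.5 137.7]
plate 3480 y [-3.3 -2.7 -2.1] mid -2.69 x [-23.5  23.5] z [59.7 99. ]
block top 4699 y [-18.6  -8.6  14. ] mid -2.26 x [-39.1  38.3] z [48.9 53. ]
block x-37 269 y [-18.2  -0.5  16.3] mid -0.92 x [-38.4 -35.6] z [50.3 52.7]
block x-34 221 y [-18.2  -1.1  16.3] mid -0.98 x [-35.1 -32.9] z [50.2 52.6]
block x-31 273 y [-17.9  -0.6  16.7] mid -0.59 x [-32.5 -29.7] z [50.3 52.9]
pics/s5.npz
pointer 6 y [2.7 3.2 3.6] mid 3.17 x [-58.8 -46.2] z [72.1 78. ]
blade grip 118 y [-7.6 -2.4  5.1] mid -1.23 x [-13.5  22.6] z [110.9 138.3]
blade top 48 y [-7.1 -0.6  5.3] mid -0.88 x [-11.9  19.3] z [134.6 139.3]
plate 98 y [-3.9 -2.7  2.6] mid -0.65 x [-23.4  27.9] z [59.8 97.4]
block top 190 y [-18.6  -6.5  16. ] mid -1.32 x [-34.6  41.8] z [48.5 54. ]
pics/w4.npz
blade grip 643 y [-5.6  0.9  7.4] mid 0.93 x [-16.3  17.9] z [117.2 137.6]
blade top 563 y [-5.5  0.9  7.4] mid 0.95 x [-16.4  17.1] z [134.5 137.6]
plate 36 y [-2.2  0.5  3.4] mid 0.57 x [24.5 25. ] z [61.6 95.9]
block top 1255 y [-17.5  -4.7  17.1] mid -0.19 x [-37.1  38.4] z [49.5 52.8]
block x-37 35 y [-17.4  -8.7  17.6] mid 0.07 x [-38.5 -35.8] z [50.  52.3]
block x-34 28 y [-17.4  -9.3  17.6] mid 0.08 x [-35.  -32.8] z [49.7 53. ]
block x-31 33 y [-17.3  -8.7  17.5] mid 0.06 x [-32.3 -29.7] z [50.2 52.3]
```

The estimates agree on about 4 mm more: 3.9 from the pull distance, 3.8–5 from the wrist camera and 4 from the scene camera.

send_rows --steps "0.002 0 0 0 0 0 0.1;0.004 0 0 0 0 0 0.1;0.004 0 0 0 0 0 0.1;0.004 0 0 0 0 0 0.1"

```text
time: 9.82
tcp_pos: [0.4939, 0.02, 0.0949]
tcp_rot: [0.002, -0.623, 0.782, -0.0]
contact_force: [5.6, 12.2, -4.1]
finger_gap: 0.226
```

```bash
python3 - <<'E'
from h import *
t,M,s=tool()
print("pulled",-(t[:2]-[.5092,.0872])@[.2233,.9748],s["contact_force"],s["finger_gap"])
for n in("wrist","scene","side"):
    im,d,P=snap(n);np.savez(f"pics/{n}6.npz",im=im,d=d,X=cloud(d,P),R=P["R"],t=P["t"],K=P["intrinsics"])
    if n=="wrist": A=cv2.resize(im[90:290,60:260],(500,500))
    if n=="side":
        P=eyes.camera_params("side");q=P["intrinsics"]@(np.array(P["R"])@np.array([.565,.08,.075])+P["t"]);u,v=(q[:2]/q[2]).astype(int)
        print(u,v);B=cv2.resize(im[v-40:v+40,u-40:u+8],(300,500),interpolation=cv2.INTER_CUBIC) if False else cv2.resize(im[v-35:v+35,u-20:u+22],(300,500),interpolation=cv2.INTER_CUBIC)
cv2.imwrite("pics/f6.png",np.hstack([A,B]))
E
python3 m.py pics/wrist6.npz pics/scene6.npz pics/side6.npz
```

```text
pulled 0.06893562237728276 [ 5.59934223 12.16518519 -4.10818157] 0.22573738978278785
225 169
pics/wrist6.npz
pointer 373 y [-1.2 -0.1  2.7] mid 0.73 x [-59.6 -40.6] z [71.3 79.4]
pointer tip half 164 y [-0.9  0.   2.5] mid 0.82 x [-49.8 -40.5] z [71.9 78.6]
blade grip 8435 y [-7.3 -5.8  5.5] mid -0.92 x [-16.9  16.2] z [112.3 137.5]
blade top 4811 y [-7.  -1.1  5.9] mid -0.52 x [-16.7  16.3] z [134.5 137.7]
plate 3665 y [-3.2 -2.7 -2.1] mid -2.65 x [-23.5  23.5] z [59.9 99. ]
block top 4756 y [-18.6  -8.5  14.2] mid -2.19 x [-39.   38.3] z [48.8 53.1]
block x-37 266 y [-18.2  -0.7  16.3] mid -0.92 x [-38.4 -35.7] z [50.3 52.6]
block x-34 231 y [-18.2  -1.   16.4] mid -0.87 x [-35.2 -32.5] z [50.3 52.6]
block x-31 265 y [-18.1  -0.5  16.1] mid -0.97 x [-32.4 -29.8] z [50.  52.7]
pics/scene6.npz
pointer 12 y [-1.7  0.2  1.9] mid 0.09 x [-57.7 -36.2] z [74.2 78.6]
pointer tip half 7 y [-1.8  0.2  1.1] mid -0.32 x [-48.8 -36.2] z [74.  78.4]
blade grip 118 y [-7.3 -3.   5.2] mid -1.05 x [-14.2  21. ] z [111.4 138.2]
blade top 51 y [-7.3 -0.8  6.2] mid -0.56 x [-14.6  20. ] z [134.5 138.8]
plate 97 y [-3.7 -2.5  2.7] mid -0.53 x [-22.2  27.5] z [60.1 97.1]
block top 199 y [-19.3  -6.8  16.1] mid -1.62 x [-34.3  42.7] z [48.2 54.1]
block x-34 6 y [-18.3 -11.5  -2. ] mid -10.16 x [-35.2 -33. ] z [51.5 54.2]
block x-31 10 y [-19.3 -12.5  -5.3] mid -12.33 x [-32.2 -29.9] z [49.2 53.9]
pics/side6.npz
blade grip 135 y [-11.5  -8.2   0.5] mid -5.52 x [-18.   16.3] z [111.1 137.8]
blade top 37 y [-10.7  -5.3   2.7] mid -4.0 x [-16.5  15.1] z [134.6 138.1]
plate 197 y [-7.7 -4.9 -1.9] mid -4.85 x [-22.8  23.1] z [59.3 98.8]
block top 147 y [-22.7 -12.9   8.6] mid -7.05 x [-34.   37.2] z [48.5 54.2]
```

View pics/f6.png

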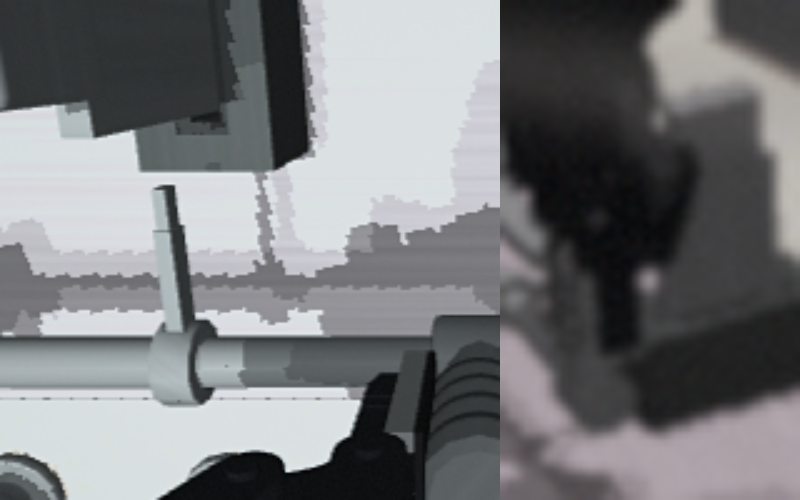

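Run:
```python
from h import *
from m import G
z=np.load("pics/wrist6.npz");Rm,t,K=z["R"],z["t"],z["K"];g=cv2.cvtColor(z["im"],cv2.COLOR_BGR2GRAY)
C=-Rm.T@t
def bp(u,v,h):
    r=Rm.T@np.linalg.solve(K,[u,v,1.]);X=C+r*(h-C[2])/r[2];return np.array(G(X))*1e3
for v in(166,170,174,178): print("row",v,g[v,117:137],"z",(z["X"][v,117:137,2]*1e3).round(0))
for l,p,h in(("blockL",(116,158),.052),("blockR",(168.8,158),.052)): print(l,bp(*p,h).round(1))
for v in(154,157): print("blk row",v,g[v,108:124],g[v,162:176])
print(bp(122,170,.079),bp(130,170,.079))
```

```text
row 166 [218 219 220 200 188 191 194 199 146  72  46  48  40 207 224 220 219 219
 220 219] z [11. 11. 12. 77. 78. 78. 77. 78. 78. 77. 74. 73. 72. 13. 12. 11. 11. 12.
 12. 11.]
row 170 [221 221 222 217 191 183 184 188 194 104  44  47  43 124 215 224 222 222
 221 221] z [11. 11. 11. 12. 78. 77. 79. 77. 78. 76. 75. 74. 73. 71. 12. 11. 12. 13.
 13. 12.]
row 174 [222 222 222 224 212 188 184 186 190 141  71  47  47  40 211 229 223 223
 223 223] z [11. 11. 10. 11. 77. 78. 77. 78. 77. 77. 76. 75. 73. 72. 13. 12. 12. 12.
 12. 12.]
row 178 [219 219 219 220 221 193 184 184 186 193 103  45  47  45 122 214 225 220
 219 219] z [10. 11. 13. 11. 12. 78. 77. 77. 78. 77. 77. 76. 74. 73. 73. 11. 13. 11.
 12. 11.]
blockL [-40.3  16.7  52. ]
blockR [-40.4 -18.6  52. ]
blk row 154 [221 221 221 221 221 223 228 160 103  97  98  98  98  97  97  99] [106 106 103 102 103 105 110  58  25  25  24  24  30  46]
blk row 157 [220 219 220 220 220 221 224 178 112  93  95  96  95  94  94  95] [104 105 105 102 101 103 105  65  42 107 200 213 206 221]
[-42.90997577   0.88036005  79.        ] [-42.91551521  -3.75625332  79.        ]
```

The pointer is about +1 mm from the slot's middle and about level with the blade, which sits about 0.7 mm to +y within the slot's play. I'll pull 0.6 mm more to split the difference, then check and hand in.

send_rows --steps "0.0006 0 0 0 0 0 0.1;0.0006 0 0 0 0 0 0.1;0.0006 0 0 0 0 0 0.1;0.0006 0 0 0 0 0 0.1"

```text
time: 10.3
tcp_pos: [0.4938, 0.0195, 0.0949]
tcp_rot: [0.002, -0.623, 0.782, -0.0]
contact_force: [4.4, 12.3, -3.7]
finger_gap: 0.23
```

```bash
python3 - <<'E'
from h import *
t,M,s=tool()
print("pulled",-(t[:2]-[.5092,.0872])@[.2233,.9748],s["contact_force"],s["finger_gap"],s["time"])
im,d,P=snap("wrist");np.savez("pics/wrist7.npz",im=im,d=d,X=cloud(d,P))
E
python3 m.py pics/wrist7.npz | grep -E "pointer|plate|block x"
```

```text
pulled 0.06941105339433276 [ 4.42909425 12.34704079 -3.73798963] 0.23017256362015295 10.3
pointer 367 y [-1.8 -0.6  2.2] mid 0.18 x [-59.3 -40.7] z [71.5 79.4]
pointer tip half 165 y [-1.4 -0.5  2.1] mid 0.39 x [-49.9 -40.5] z [71.8 78.4]
plate 3706 y [-3.2 -2.6 -2. ] mid -2.63 x [-23.4  23.5] z [59.7 99.1]
block x-37 260 y [-18.1  -0.5  16.3] mid -0.86 x [-38.4 -35.6] z [50.4 52.5]
block x-34 228 y [-18.2  -1.2  16. ] mid -1.13 x [-35.2 -32.8] z [50.2 52.7]
block x-31 272 y [-18.   -0.6  16.5] mid -0.75 x [-32.5 -29.7] z [50.1 52.8]
```

```bash
python3 -c "
from station import env
env.sign_off()"
```

```text
the job is handed in; nothing more can be done
```

The gauge blade is seated in the steel block and released. The arm is holding the knob with the rod pulled out about 69.4 mm. I handed the job in at about 10.4 s on the robot's clock.

- **Blade:** it is fully home. When I pressed down, the height did not change while the force rose to 23 N. Its top measured 137 mm over the bench, as it should when home.
- **Pointer:** the last wrist-camera check put it within about 1 mm of the slot's middle and within about 0.5 mm of the blade's middle.
- **Disagreement:** the two pointer references differ by about 1 mm, because the blade sits to one side within the slot's play. I set the pointer between them.
- **Side camera:** it could not see the pointer, and its positions were about 4 mm off from the other cameras, so I did not use it for the last step.
- **Hold:** the last reading before hand-in showed a steady grip and about 13 N on the tool, roughly what the spring should pull at that length.
- **Other things on the bench:** I did not touch the scraper, the red look-alike or anything else.

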